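# Find a scale beam's balance point over a steel edge and set its pivot saddle there

### The job

We are hanging this hardwood scale beam and its timber is heavier at one end, so find where it balances: nudge it lengthwise by its left end, lightly and without gripping it or pressing it down, until it just tips by itself over the right-hand end of the channel iron, and stop there. Leave it lying nose-down over that edge and mark the balance point by gently setting the aluminium pivot saddle astride the beam, fully seated, right over the edge. Leave the grease tin, jar, pipe tee and screwdriver where they are.

Things in the scene. Friction and masses are not known exactly. Their poses are not given: they have to be found in the camera images.
- table: the fixed plank top the robot stands on; its upper face is at z = 0
- channel: fixed fulcrum: an offcut of dark steel channel iron, web up, 150 mm long (its own y), 76 mm wide (its own x), flat top 38 mm above the plank. Origin at the centre of its underside; y points to its left-hand end as seen from the robot, z up. Two small 5 mm high screw lugs stick out 25 mm at its sides
- edge (a point): middle of the channel's sharp top edge at its right-hand end (75 mm from the channel's centre, 38 mm above the plank): the fulcrum. Same axes as the channel
- beam: loose hardwood scale beam with a thin brass band at each end, 420 mm long (own y), 30 mm wide (own x), 24 mm thick (z), about 0.46 kg, lying lengthwise on the channel and sticking out past both ends of it. Origin at the centre of its underside; y points to its left end, z up. A push of 1 to 5 N slides it
- beam_nose (a point): centre of the beam's right-hand end face (12 mm above its underside). On tipping, the nose drops 38 mm to the plank and the beam lies at 0.15 to 0.25 rad. How hard the nose then bears on the plank tells how far past balance the beam was slid: about 0.02 N per mm
- beam_mid (a point): middle of the beam, half-way through its thickness; same axes as the beam. The timber is uneven: the balance point is not visible and lies up to 31 mm either side of here along the beam; at the start it is 35 to 120 mm inside the right-hand edge, so the beam lies stably
- beam_tail (a point): centre of the beam's left-hand end face, flat, 30 x 24 mm: the place to push; only the plank is beneath it. While it is being pushed, friction at this face holds the tail down and the beam can run 10 to 40 mm past balance before it tips; when pushing pauses or the face is free it tips by itself, slowly at first, or just teeters, if barely past balance
- saddle: loose aluminium pivot saddle, 0.055 kg, standing on its legs on the plank: an upside-down U, 36 mm long (own y, which goes along the beam), inside width 37 mm, 18 mm deep inside, 3 mm metal, with an upright lug with a black pin hole on top. Origin midway between the leg ends, z up; a half turn about z gives the same thing. It seats metal-hard: touch down at under 8 mm/s
- saddle_lug (a point): centre of the pin hole in the saddle's lug, where to grasp it: the lug is 12 mm thick (own x), 30 mm long (own y), round-topped, rising from 21 to 58 mm above the leg ends; this point is 43 mm above the leg ends and, when the saddle is seated on the beam, 25 mm above the beam's top face
- grease_tin: bystander: squat tin with pry lid, 100 mm across, 77 mm high; origin under its centre
- jar: bystander: glass jar, 82 mm across, 125 mm high; origin under its centre
- pipe_tee: bystander: brass pipe tee, 60 x 50 mm, 36 mm high; origin under its centre
- screwdriver: bystander: screwdriver lying on the plank; origin under its middle
Things that resemble listed ones, but are neither listed nor needed, are in the scene too. Of the things that look like the channel, take the one that is farthest from the robot's base at the start.

How it is judged:
By the outcome, as a careful person would: the job done as asked, in the order asked, and still so for the second after the job is handed in, with the robot touching nothing.
It also fails if it takes over 72 s, if anything falls off the work surface, if the arm or the gripper's body presses on something with over 40 N, if the wrist force passes 120 N, or if a joint passes its speed limit or range.

### The arm

A 6-joint arm with a two-finger parallel gripper is mounted at the origin on the work surface. World frame = base frame: x ahead of the robot, y to its left, z up, the work surface at z = 0. Lengths are in m, angles in degrees, forces in N, time in s.
With the tool pointing down it reaches from about 0.25 to 0.725 m from the base axis. Payload 9.7 kg.
Tool frame: the origin (TCP) lies at the very end of the fingers, on their centre line; the grasp point (between the pads) lies 19 mm behind it; z points along the fingers, y is the line along which they close (so a half turn about z gives the same grasp; the last joint's range is limited). The gripper opens to 85 mm and grips with 20 to 120 N. Pads are 22 mm wide; open, the fingers measure 114 mm over their backs; the gripper's body (76 mm by 85 mm) begins 54 mm behind the grasp point. The pads swing forward as they close: fully open they stand 13 mm farther back than shut.
Start: joints at [74.37, 4.979, 10.078, 95.1, 0, 90], TCP at [0.148, 0.53, 0.231] pointing down, gripper open.
Joint ranges: [-179.16, 179.16], [-48.56, 103.87], [-65.8, 70.77], [-126.05, 130.52], [-82.76, 87.17], [-180, 180]. Speed limits (degrees/s): [127.2, 127.2, 147.25, 180, 180, 180].

### API

Orientations are given as [roll, pitch, yaw] about the fixed x, y, z axes, in that order (R = Rz(yaw) Ry(pitch) Rx(roll)).
In Python, from workcell import bot gives the robot as it stands.
- The arm moves only by the tool arm_command, never from a script. Its argument "series" is a list of rows, each a list of 4 numbers: the shift along the tool's x, y, z in m, then the turn about the tool's z in rad. A call has exactly 5 rows; each row is the pose to reach, as a shift and turn from the pose commanded when the call began, along the tool's axes at that moment; what a row does not reach only later rows make up. A row lasts 1/10 s, in which the tool goes at most 50 mm and 8.59 degrees, less where a joint would pass 70% of its speed; a pose out of reach is approached as far as the arm can. A call with a gripper value outside its range is refused whole. "hand" is the finger opening in m, from 0 to 0.0854, set as the call begins (left out, the last holds). The fingers move at their own pace and stop on an object; "grip_force" is the grip in N (left out, the last holds). Time passes only in rows, so rows that repeat a pose let the fingers close, or fill a call up. It gives the time, the measured TCP pose, the force, the opening and the grip force at its end, in the units of the state.
- bot.get_obs(): the state, without advancing time (a new reading comes with each control period).
- bot.camera(name): name is "scene" or "side" or "wrist"; returns a dict with "color" (400x640x3 uint8, blue, green, red), "camera_matrix" (3x3 intrinsics, pixels), "xyz" and "orientation" of the camera in the world; the wrist camera has in their place "T_tool_cam" (4x4, takes a point from camera to tool coordinates, whose origin is the TCP and whose axes are the flange's). Camera axes: x right, y up, looking along -z (the intrinsics and any distortion apply to the point x, -y, -z); pixel columns grow to the right and rows downward; lengths in m; the calibration is good to about 2 mm. A picture is of the moment at which its call begins: read the wrist's pose just before it. There is no depth.
- bot.job_done(): hands the job in; it is judged then, once.
Trained networks look in the newest picture that a camera, given by its name, has taken for a name from the list of things; names that differ only in an ending like _2 or _b are one class to them, and where a whole thing is asked for, a point or a joint stands for the part that bears it (a point fixed in the world has none). Each returns a list of dicts, best first, with "confidence" (0 to 1); they miss things now and then, are a little off and sometimes report something else, mostly with a low value. They report only what shows in the picture. A call takes as long as a camera call. They do not tell look-alikes from the thing itself.
- bot.find_in(camera, target): "location" ([column, row] in pixels, amid what is visible of it).
- bot.mark_of(camera, target): "location" ([column, row] in pixels: a listed point, or the origin of a listed thing).
The state is a dict: "time": time; "q": joint angles; "qd": joint speeds; "joint_efforts": joint torques, N m; "ee_pos": TCP position; "tcp_rot": TCP orientation; "wrist_force": force on the tool from outside, world axes, zero at the start; "torque": the same for the moment, N m; "opening": finger opening in m; "grasp_force": force on a finger pad.
Only numpy, scipy, OpenCV 4.12 (cv2) and the standard library are available. Lean on these libraries where they do the work, as an engineer would, in place of code of your own. Each camera call takes 0.05 s, during which the arm holds its last target. There are 200 camera calls.

## Working session

There is one attempt and no reset: what is moved stays moved. The work goes in short steps, Python scripts to look and compute and a tool call to move; the robot and the scene stay as the last step left them, time stands still between calls to the robot, and variables do not carry over. Pictures are saved under pics/ and viewed, at most 14 in all, crops included, and the job is handed in when it is done.

Besides the shell and the picture viewer there is one more tool, called after ">>>" in YAML: its name, and indented under it one key for each argument. arm_command: Moves the arm, as the interface text tells. Its arguments: {"type":"object","properties":{"series":{"type":"array"},"hand":{"type":"number"},"grip_force":{"type":"number"}},"required":["series"]}

```bash
mkdir -p pics; ls
cat > h.py <<'E'
import numpy as np, cv2
from scipy.spatial.transform import Rotation as R
from workcell import bot
def cam(n):
    o=bot.get_obs(); c=bot.camera(n); K=np.array(c["camera_matrix"])
    if "xyz" in c:
        ori=np.array(c["orientation"]); M=R.from_euler('xyz',ori,degrees=True).as_matrix() if ori.size==3 else ori
        p=np.array(c["xyz"])
    else:
        T=np.eye(4);T[:3,:3]=R.from_euler('xyz',o["tcp_rot"],degrees=True).as_matrix();T[:3,3]=o["ee_pos"]
        T=T@np.array(c["T_tool_cam"]);M=T[:3,:3];p=T[:3,3]
    return dict(img=c["color"],K=K,M=M,p=p,keys={k:v for k,v in c.items() if k!="color"})
def ray(c,px):
    d=np.linalg.inv(c["K"])@np.array([px[0],px[1],1.]); d=c["M"]@(d*[1,-1,-1]); return d/np.linalg.norm(d)
def atz(c,px,z):
    d=ray(c,px); return c["p"]+d*(z-c["p"][2])/d[2]
def proj(c,P):
    q=(c["M"].T@(np.array(P)-c["p"]))*[1,-1,-1]; q=c["K"]@q; return q[:2]/q[2]
def tri(cs,pxs):
    A=np.zeros((3,3));b=np.zeros(3)
    for c,px in zip(cs,pxs):
        d=ray(c,px);Q=np.eye(3)-np.outer(d,d);A+=Q;b+=Q@c["p"]
    return np.linalg.solve(A,b)
E
python3 - <<'E'
from h import *
np.set_printoptions(precision=4,suppress=True)
o=bot.get_obs();print(o)
for n in("scene","side","wrist"):
    c=cam(n);cv2.imwrite(f"pics/{n}0.png",c["img"]);print(n,c["keys"])
    for t in("channel","edge","beam","beam_nose","beam_mid","beam_tail","saddle","saddle_lug"):
        print(t,[(np.round(r["location"]),round(r["confidence"],2)) for r in bot.mark_of(n,t)[:4]])
E
```

```text
pics
{'time': 0.0, 'q': array([74.3721,  5.0086, 10.0329, 95.0992, -0.0006, 89.9998]), 'qd': array([-0.0418, -0.0612,  0.0219,  0.1161, -0.0214,  0.0282]), 'joint_efforts': array([  0.0026, -52.0393,  46.4797,   0.0164,   0.0001,  -0.    ]), 'ee_pos': array([0.1481, 0.5294, 0.2306]), 'tcp_rot': array([-179.9251,    0.0006,  164.3723]), 'wrist_force': array([ 0.3587, -0.0252,  0.4843]), 'torque': array([ 0.0167, -0.1115,  0.0234]), 'grasp_force': 0.0, 'opening': 0.0852642972984432}
scene {'camera_matrix': array([[399.0521,   0.    , 322.3432],
       [  0.    , 399.0521, 203.8578],
       [  0.    ,   0.    ,   1.    ]]), 'xyz': array([1.0729, 0.5384, 0.6786]), 'orientation': array([ 55.5747,  -0.0709, 132.5038])}
channel [(array([331., 254.]), 0.91), (array([315., 165.]), 0.87), (array([426., 249.]), 0.83), (array([340., 236.]), 0.54)]
edge [(array([310., 230.]), 0.94), (array([300., 180.]), 0.73), (array([405., 224.]), 0.73), (array([304., 142.]), 0.61)]
beam [(array([336., 241.]), 0.64)]
beam_nose [(array([268., 211.]), 0.89)]
beam_mid [(array([330., 237.]), 0.85), (array([271., 20
[... 689 characters left out ...]
), (array([284., 243.]), 0.31), (array([226., 190.]), 0.16)]
beam_mid [(array([280., 244.]), 0.8), (array([225., 192.]), 0.18)]
beam_tail [(array([268., 339.]), 0.88)]
saddle [(array([224., 191.]), 0.76)]
saddle_lug [(array([220., 180.]), 0.63)]
wrist {'camera_matrix': array([[334.3098,   0.    , 318.968 ],
       [  0.    , 334.3098, 199.2798],
       [  0.    ,   0.    ,   1.    ]]), 'T_tool_cam': array([[-0.0008,  0.9507,  0.3102,  0.0805],
       [ 1.    ,  0.0006,  0.0006,  0.0001],
       [ 0.0004,  0.3102, -0.9507, -0.1435],
       [ 0.    ,  0.    ,  0.    ,  1.    ]])}
channel [(array([128., 341.]), 0.66)]
edge []
beam []
beam_nose []
beam_mid []
beam_tail []
saddle []
saddle_lug []
```

View pics/scene0.png

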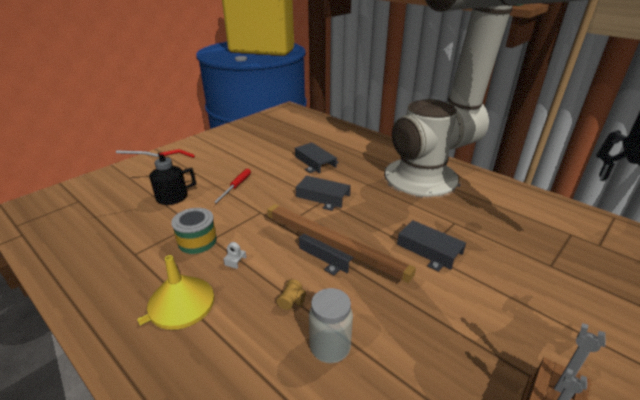

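View pics/side0.png

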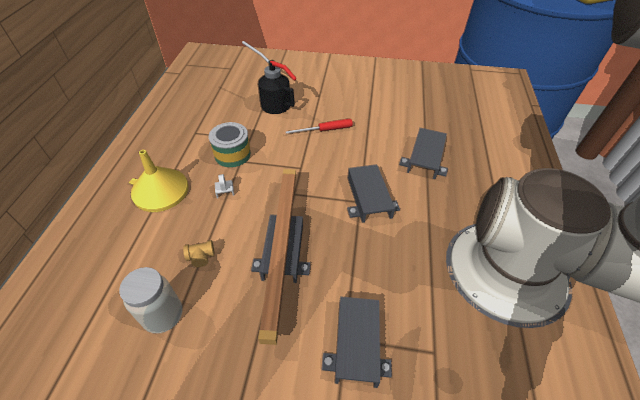

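Run:
```python
from h import *
np.set_printoptions(precision=4,suppress=True)
# one more pic each for network averaging
s=cam("scene");d=cam("side")
T=lambda a,b:tri([s,d],[a,b])
for n,a,b in [("nose",(268,211),(290,172)),("mid",(330,237),(280,244)),("tail",(411,272),(268,339)),("edge",(310,230),(283,217)),("chan",(331,254),(283,254)),("saddle",(234,259),(224,191)),("lug",(236,246),(220,180))]:
    p=T(a,b);print(n,p,np.abs(proj(s,p)-a).max())
for t in ["channel","grease_tin","jar","pipe_tee","screwdriver"]:
    for n,c in(("scene",s),("side",d)):
        print(t,n,[(np.round(r["location"]),round(r["confidence"],2),atz(c,r["location"],0)[:2]) for r in bot.mark_of(n,t)[:4]])
```

```text
nose [ 0.5131 -0.1772  0.0409] 0.1662080890458526
mid [0.4911 0.0371 0.0481] 1.5751820928851714
tail [0.4658 0.2487 0.0555] 0.18141632355514048
edge [ 0.4993 -0.03    0.0451] 0.28874472161555786
chan [ 0.4886  0.0342 -0.0059] 0.0029673184331215907
saddle [ 0.6753 -0.1208  0.005 ] 0.44728326369124716
lug [ 0.6724 -0.1095  0.0545] 0.3843686244449884
channel scene [(array([426., 249.]), 0.84, array([0.3131, 0.2059])), (array([328., 256.]), 0.77, array([0.5037, 0.0377])), (array([321., 197.]), 0.59, array([ 0.3161, -0.1592]))]
channel side [(array([426., 158.]), 0.96, array([ 0.1624, -0.3281])), (array([367., 202.]), 0.9, array([ 0.3118, -0.1452])), (array([284., 255.]), 0.67, array([0.4859, 0.0397])), (array([356., 345.]), 0.61, array([0.307 , 0.2128]))]
grease_tin scene [(array([198., 242.]), 0.57, array([ 0.6966, -0.2521]))]
grease_tin side [(array([234., 155.]), 0.97, array([ 0.6904, -0.257 ])), (array([290., 172.]), 0.49, array([ 0.5234, -0.2182]))]
jar scene [(array([328., 346.]), 0.81, array([0.7017, 0.2132])), (array([413., 273.]), 0.5, array([0.4111, 0.2283]))]
jar side [(array([162., 314.]), 0.76, array([0.6967, 0.2153]))]
pipe_tee scene [(array([290., 299.]), 0.8, array([0.6691, 0.0708]))]
pipe_tee side [(array([198., 256.]), 0.81, array([0.6742, 0.0732]))]
screwdriver scene [(array([232., 187.]), 0.76, array([ 0.4681, -0.4051]))]
screwdriver side [(array([317., 128.]), 0.76, array([ 0.4802, -0.4086])), (array([229., 192.]), 0.17, array([ 0.6642, -0.1214]))]
```

Channel look-alikes in the scene picture are at (331,254), (426,249), (322,192) and (315,156). Their distances from the base are about 0.49, 0.37, 0.35 and 0.37 m, so I take (331,254), which is also the one under the beam. I'll check it in a close crop.

Run:
```python
from h import *
a=cv2.imread("pics/side0.png")[160:350,235:330];b=cv2.imread("pics/scene0.png")[200:290,255:425];e=cv2.imread("pics/side0.png")[165:205,205:245]
f=lambda i,k:cv2.resize(i,None,fx=k,fy=k,interpolation=cv2.INTER_CUBIC)
o=np.zeros((570,800,3),np.uint8);o[:570,:285]=f(a,3);o[:270,290:800]=f(b,3);o[280:560,300:580]=f(e,7)
cv2.imwrite("pics/crop0.png",o)
```

```text
(no output)
```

View pics/crop0.png

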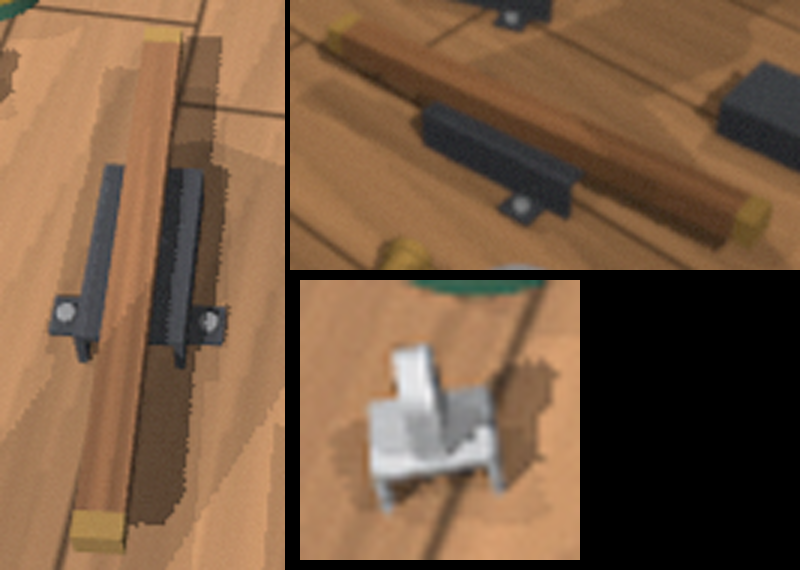

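The crop shows the beam lying on the chosen channel. In side-image pixels the channel's right-end top corners are near (271,215) and (303,217). The saddle stands free on the plank with its legs left and right. Next I'll get the geometry.

Run:
```python
from h import *
np.set_printoptions(precision=4,suppress=True)
d=cam("side");s=cam("scene")
f=lambda x,y,k,ox,oy,bx,by:np.array([(x-bx)/k+ox,(y-by)/k+oy])
A=lambda x,y,z:atz(d,f(x,y,3,235,160,0,0),z)
print("chan R",A(107,165,.038),A(203,170,.038)," L",A(80,336,.038),A(185,343,.038))
print("beam top nose",A(144,39,.062),A(183,39,.062)," tail",A(77,512,.062),A(126,514,.062))
B=lambda x,y,z:atz(d,f(x,y,7,205,165,300,280),z)
for p in[(370,402),(490,390),(495,460),(372,475)]:print("sad",B(*p,.021))
C=lambda x,y,z:atz(s,f(x,y,3,255,200,290,0),z)
print("scene: chan far-side R",C(425,105,.038),"L",C(575,178,.038))
o=bot.get_obs();Rm=R.from_euler('xyz',o["tcp_rot"],degrees=True).as_matrix();print(Rm)
```

```text
chan R [ 0.5304 -0.0377  0.038 ] [ 0.4567 -0.0447  0.038 ]  L [0.5143 0.1101 0.038 ] [0.4423 0.1039 0.038 ]
beam top nose [ 0.5243 -0.1517  0.062 ] [ 0.4929 -0.1568  0.062 ]  tail [0.4811 0.238  0.062 ] [0.4522 0.2345 0.062 ]
sad [ 0.6991 -0.1302  0.021 ]
sad [ 0.6578 -0.1429  0.021 ]
sad [ 0.6459 -0.1103  0.021 ]
sad [ 0.6869 -0.0964  0.021 ]
scene: chan far-side R [ 0.5253 -0.0396  0.038 ] L [0.5099 0.1121 0.038 ]
[[-0.963   0.2694  0.    ]
 [ 0.2694  0.963   0.    ]
 [-0.      0.     -1.    ]]
```

>>> arm_command:
  series:
    - [-0.036,-0.014,0.012,-0.08]
    - [-0.073,-0.028,0.024,-0.16]
    - [-0.11,-0.042,0.036,-0.24]
    - [-0.146,-0.056,0.048,-0.32]
    - [-0.182,-0.071,0.06,-0.377]
  hand: 0
  grip_force: 20

```text
time: 2.55
ee_pos: [0.3054, 0.4112, 0.1709]
tcp_rot: [180.0, 0.0, -173.8]
wrist_force: [0.8, 0.2, -0.6]
opening: 0.0124
grasp_force: 0.0
```

>>> arm_command:
  series:
    - [-0.028,-0.026,0.015,0]
    - [-0.056,-0.053,0.035,0]
    - [-0.085,-0.079,0.06,0]
    - [-0.113,-0.106,0.09,0]
    - [-0.141,-0.132,0.118,0]

```text
time: 3.05
ee_pos: [0.4594, 0.2944, 0.0523]
tcp_rot: [180.0, 0.0, -174.0]
wrist_force: [-0.0, 0.7, 0.2]
opening: 0.0
grasp_force: 0.0
```

Run:
```python
from h import *
np.set_printoptions(precision=4,suppress=True)
o=bot.get_obs();print(o["time"],o["ee_pos"],o["tcp_rot"],o["wrist_force"])
s=cam("scene");w=cam("wrist");cv2.imwrite("pics/w1.png",np.hstack([w["img"][:, :],]))
for n,c in(("scene",s),("wrist",w)):
    print([(np.round(r["location"],1),round(r["confidence"],2),atz(c,r["location"],.05)) for r in bot.mark_of(n,"beam_tail")[:2]])
```

```text
3.05 [0.4594 0.2944 0.0523] [ 179.9863    0.0287 -174.0404] [-0.0326  0.7107  0.2321]
[(array([408.3, 273.7]), 0.74, array([0.4692, 0.2451, 0.05  ]))]
[(array([235.6, 272.9]), 0.9, array([0.4676, 0.2516, 0.05  ]))]
```

View pics/w1.png

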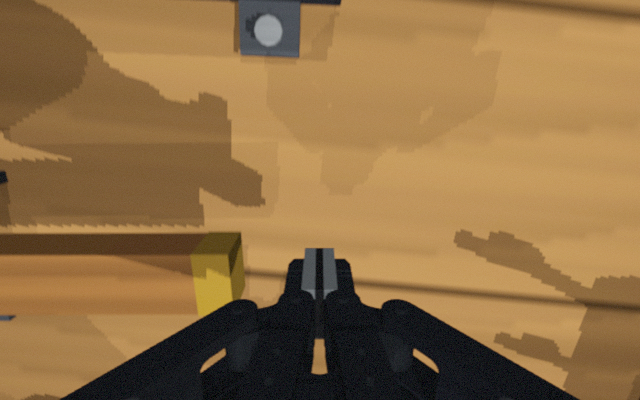

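>>> arm_command:
  series:
    - [-0.004,0,0.003,0]
    - [-0.004,0,0.009,0]
    - [-0.004,-0.006,0.009,0]
    - [-0.004,-0.012,0.009,0]
    - [-0.004,-0.018,0.009,0]

```text
time: 3.75
ee_pos: [0.464, 0.2779, 0.0446]
tcp_rot: [180.0, 0.0, -174.0]
wrist_force: [-0.2, 0.1, -0.2]
opening: 0.0003
grasp_force: 0.0
```

>>> arm_command:
  series:
    - [0,-0.003,0,0]
    - [0,-0.006,0,0]
    - [0,-0.009,0,0]
    - [0,-0.012,0,0]
    - [0,-0.015,0,0]

```text
time: 4.25
ee_pos: [0.4657, 0.2633, 0.0444]
tcp_rot: [180.0, 0.0, -174.0]
wrist_force: [-0.9, 2.9, 0.2]
opening: -0.0004
grasp_force: 1.4
```

>>> arm_command:
  series:
    - [0,-0.004,0,0]
    - [0,-0.008,0,0]
    - [0,-0.012,0,0]
    - [0,-0.016,0,0]
    - [0,-0.018,0,0]

```text
time: 4.75
ee_pos: [0.4676, 0.245, 0.0443]
tcp_rot: [180.0, -0.0, -174.0]
wrist_force: [-0.1, 3.1, 0.6]
opening: 0.0004
grasp_force: 1.4
```

>>> arm_command:
  series:
    - [0,-0.003,0,0]
    - [0,-0.006,0,0]
    - [0,-0.009,0,0]
    - [0,-0.012,0,0]
    - [0,-0.014,0,0]

```text
time: 5.25
ee_pos: [0.469, 0.2312, 0.0443]
tcp_rot: [180.0, 0.0, -174.0]
wrist_force: [-0.8, 3.3, -0.3]
opening: 0.0001
grasp_force: 1.6
```

```bash
cat > t.py <<'E'
from h import *
np.set_printoptions(precision=4,suppress=True)
o=bot.get_obs();print(o["time"],o["ee_pos"],o["wrist_force"])
import os
for n in("scene","side"):
    c=cam(n);k=0
    cv2.imwrite(f"pics/{n}_{o['time']:.2f}.png",c["img"])
    for t in("beam_tail","beam_nose"):
        r=bot.mark_of(n,t); print(n,t,[(np.round(q["location"],1),round(q["confidence"],2)) for q in r[:1]])
E
python3 t.py
```

```text
5.25 [0.469  0.2312 0.0443] [-0.753   3.2973 -0.3199]
scene beam_tail [(array([396.1, 266.1]), 0.97)]
scene beam_nose [(array([261.7, 206.1]), 0.97)]
side beam_tail [(array([270.8, 322.6]), 0.51)]
side beam_nose []
```

>>> arm_command:
  series:
    - [0,-0.002,0,0]
    - [0,-0.004,0,0]
    - [0,-0.005,0,0]
    - [0,-0.003,0,0]
    - [0,-0.002,0,0]

```text
time: 6.05
ee_pos: [0.4693, 0.2293, 0.0443]
tcp_rot: [-180.0, 0.0, -174.0]
wrist_force: [0.2, 0.2, 0.8]
opening: 0.0002
grasp_force: 0.0
```

```bash
cat > t.py <<'E'
from h import *
o=bot.get_obs();y=o["ee_pos"][1]-.003
c=cam("scene");cv2.imwrite(f"pics/s_{o['time']:.2f}.png",c["img"])
u=np.array([-.105,.9945,0]);T=np.array([.469,.2312,.05])-.0145*u+u*(y-.2312);N=T-.42*u
print(round(o["time"],2),o["ee_pos"].round(4),o["wrist_force"].round(1))
for t,P in(("beam_tail",T),("beam_nose",N)):
    r=bot.mark_of("scene",t)
    if r: print(t,(np.array(r[0]["location"])-proj(c,P)).round(1),round(r[0]["confidence"],2))
E
python3 t.py
```

```text
6.05 [0.4693 0.2293 0.0443] [0.2 0.2 0.8]
beam_tail [-0.2  1.3] 0.58
beam_nose [2.2 0.6] 0.86
```

>>> arm_command:
  series:
    - [0,-0.003,0,0]
    - [0,-0.005,0,0]
    - [0,-0.007,0,0]
    - [0,-0.005,0,0]
    - [0,-0.004,0,0]

```text
time: 6.7
ee_pos: [0.4697, 0.2253, 0.0443]
tcp_rot: [-180.0, -0.0, -174.0]
wrist_force: [-0.1, 0.2, 0.4]
opening: 0.0001
grasp_force: 0.0
```

```bash
python3 t.py
```

```text
6.7 [0.4697 0.2253 0.0443] [-0.1  0.2  0.4]
beam_tail [-0.5 -0.6] 0.74
beam_nose [-2.5  2.6] 0.59
```

>>> arm_command:
  series:
    - [0,-0.003,0,0]
    - [0,-0.005,0,0]
    - [0,-0.007,0,0]
    - [0,-0.005,0,0]
    - [0,-0.004,0,0]

```text
time: 7.35
ee_pos: [0.4701, 0.2213, 0.0443]
tcp_rot: [-180.0, 0.0, -174.0]
wrist_force: [-0.1, -0.1, -0.8]
opening: -0.0
grasp_force: 0.0
```

```bash
python3 t.py
```

```text
7.35 [0.4701 0.2213 0.0443] [-0.1 -0.1 -0.8]
beam_tail [-4.3  0.4] 0.67
beam_nose [-3.6  2.4] 0.79
```

>>> arm_command:
  series:
    - [0,-0.003,0,0]
    - [0,-0.005,0,0]
    - [0,-0.007,0,0]
    - [0,-0.005,0,0]
    - [0,-0.004,0,0]

```text
time: 8.0
ee_pos: [0.4705, 0.2173, 0.0443]
tcp_rot: [-180.0, 0.0, -174.0]
wrist_force: [0.0, 1.3, -0.5]
opening: 0.0003
grasp_force: 0.0
```

```bash
python3 t.py
```

```text
8.0 [0.4705 0.2173 0.0443] [ 0.   1.3 -0.5]
beam_tail [0.2 1.5] 0.63
beam_nose [-0.2 -0.3] 0.57
```

>>> arm_command:
  series:
    - [0,-0.003,0,0]
    - [0,-0.005,0,0]
    - [0,-0.007,0,0]
    - [0,-0.005,0,0]
    - [0,-0.004,0,0]

```text
time: 8.65
ee_pos: [0.4709, 0.2134, 0.0443]
tcp_rot: [-180.0, 0.0, -174.0]
wrist_force: [-0.7, 0.5, -0.4]
opening: -0.0
grasp_force: 0.0
```

```bash
python3 t.py
```

```text
8.65 [0.4709 0.2134 0.0443] [-0.7  0.5 -0.4]
beam_tail [-0.5  1.7] 0.58
beam_nose [1.5 1.3] 0.58
```

>>> arm_command:
  series:
    - [0,-0.003,0,0]
    - [0,-0.005,0,0]
    - [0,-0.007,0,0]
    - [0,-0.005,0,0]
    - [0,-0.004,0,0]

```text
time: 9.3
ee_pos: [0.4713, 0.2094, 0.0443]
tcp_rot: [-180.0, 0.0, -174.0]
wrist_force: [-0.8, 0.7, -0.7]
opening: -0.0006
grasp_force: 0.0
```

```bash
python3 t.py
```

```text
9.3 [0.4713 0.2094 0.0443] [-0.8  0.7 -0.7]
beam_tail [-1.5  1.4] 0.93
beam_nose [-1.6  1.3] 0.81
```

>>> arm_command:
  series:
    - [0,-0.003,0,0]
    - [0,-0.005,0,0]
    - [0,-0.007,0,0]
    - [0,-0.005,0,0]
    - [0,-0.004,0,0]

```text
time: 9.95
ee_pos: [0.4718, 0.2054, 0.0443]
tcp_rot: [-180.0, 0.0, -174.1]
wrist_force: [0.3, -0.2, 0.0]
opening: 0.0002
grasp_force: 0.0
```

```bash
python3 t.py
```

```text
9.95 [0.4718 0.2054 0.0443] [ 0.3 -0.2  0. ]
beam_tail [-0.5 -0.1] 0.72
beam_nose [ 1.  -0.9] 0.82
```

>>> arm_command:
  series:
    - [0,-0.003,0,0]
    - [0,-0.005,0,0]
    - [0,-0.007,0,0]
    - [0,-0.005,0,0]
    - [0,-0.004,0,0]

```text
time: 10.6
ee_pos: [0.4722, 0.2014, 0.0443]
tcp_rot: [-180.0, 0.0, -174.0]
wrist_force: [-1.0, -0.5, -0.7]
opening: -0.0
grasp_force: 0.0
```

```bash
python3 t.py
```

```text
10.6 [0.4722 0.2014 0.0443] [-1.  -0.5 -0.7]
beam_tail [-1.  -0.7] 0.75
```

```bash
python3 t.py
```

```text
10.75 [0.4721 0.2016 0.0443] [-1.1 -0.9  0.1]
beam_tail [-1.8 -4.2] 0.71
```

```bash
python3 t.py; python3 t.py
```

```text
10.9 [0.4721 0.2016 0.0443] [0.6 0.3 0.1]
beam_tail [-1.8 -2.1] 0.93
beam_nose [-1.2  0.3] 0.62
11.05 [0.4722 0.2016 0.0443] [-0.2  0.9 -0.4]
beam_tail [-1.5 -3. ] 0.92
beam_nose [-56.3  40.1] 0.67
```

Run:
```python
import cv2,numpy as np,glob
a=cv2.imread("pics/s_9.95.png")
L=["pics/s_9.30.png","pics/s_9.95.png","pics/s_10.60.png","pics/s_10.75.png","pics/s_10.90.png","pics/s_11.05.png"]
g=[cv2.cvtColor(cv2.imread(p),cv2.COLOR_BGR2GRAY).astype(np.float32) for p in L]
for (x0,x1,y0,y1) in[(345,385,235,275),(250,290,190,225)]:
  for i in range(1,6):
    print(L[i],cv2.phaseCorrelate(g[i-1][y0:y1,x0:x1],g[i][y0:y1,x0:x1]))
```

```text
pics/s_9.95.png ((-0.3711883772807276, -0.12197654893153498), 0.9804899856448174)
pics/s_10.60.png ((-0.6586191241419712, -0.33396980176585345), 0.8703836661577224)
pics/s_10.75.png ((0.05090183867627829, -0.055479084782867005), 1.030558511018753)
pics/s_10.90.png ((0.050567609319610796, 0.12548460015526786), 0.9843794333934784)
pics/s_11.05.png ((0.003616032103160194, 0.008769765021636289), 1.0269568240642548)
pics/s_9.95.png ((-0.39412027706211106, -0.058834854926445246), 0.8788707885477278)
pics/s_10.60.png ((-0.3356404463835183, 0.06589368931087591), 0.9690697418318854)
pics/s_10.75.png ((0.11980880282060724, 0.04786683963554239), 0.9713085929552714)
pics/s_10.90.png ((0.04036914490803767, 0.1202444128894129), 0.9776978706320126)
pics/s_11.05.png ((0.10367082012793105, -0.05659290204001266), 0.9775768465465969)
```

Create t2.py:
```python
from h import *
o=bot.get_obs();I=[bot.camera("scene")["color"] for _ in range(3)]
cv2.imwrite(f"pics/s_{o['time']:.2f}.png",I[-1])
g=[cv2.cvtColor(i,cv2.COLOR_BGR2GRAY).astype(np.float32) for i in I]
print(round(o["time"],2),o["ee_pos"].round(4),o["wrist_force"].round(1))
for (x0,x1,y0,y1) in[(340,380,230,270),(245,285,190,225)]: print(np.round(cv2.phaseCorrelate(g[0][y0:y1,x0:x1],g[2][y0:y1,x0:x1])[0],2))
```

```text
(no output)
```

>>> arm_command:
  series:
    - [0,-0.003,0,0]
    - [0,-0.005,0,0]
    - [0,-0.007,0,0]
    - [0,-0.005,0,0]
    - [0,-0.004,0,0]

```text
time: 11.7
ee_pos: [0.4726, 0.1975, 0.0443]
tcp_rot: [-180.0, 0.0, -174.1]
wrist_force: [0.8, 0.9, -0.3]
opening: 0.0003
grasp_force: 0.0
```

```bash
python3 t2.py
```

```text
11.7 [0.4726 0.1975 0.0443] [ 0.8  0.9 -0.3]
[-0.05 -0.14]
[-0.16 -0.04]
```

>>> arm_command:
  series:
    - [0,-0.003,0,0]
    - [0,-0.005,0,0]
    - [0,-0.007,0,0]
    - [0,-0.005,0,0]
    - [0,-0.004,0,0]

```text
time: 12.35
ee_pos: [0.473, 0.1935, 0.0443]
tcp_rot: [-180.0, 0.0, -174.1]
wrist_force: [0.6, -0.1, 0.2]
opening: 0.0001
grasp_force: 0.0
```

```bash
python3 t2.py
```

```text
12.35 [0.473  0.1935 0.0443] [ 0.6 -0.1  0.2]
[-0.04  0.03]
[-0.   -0.02]
```

>>> arm_command:
  series:
    - [0,-0.003,0,0]
    - [0,-0.005,0,0]
    - [0,-0.007,0,0]
    - [0,-0.005,0,0]
    - [0,-0.004,0,0]

```text
time: 13.0
ee_pos: [0.4734, 0.1895, 0.0443]
tcp_rot: [-180.0, 0.0, -174.0]
wrist_force: [-0.1, 0.7, -0.0]
opening: 0.0001
grasp_force: 0.0
```

```bash
python3 t2.py
```

```text
13.0 [0.4734 0.1895 0.0443] [-0.1  0.7 -0. ]
[0.15 0.06]
[0.05 0.02]
```

>>> arm_command:
  series:
    - [0,-0.003,0,0]
    - [0,-0.005,0,0]
    - [0,-0.007,0,0]
    - [0,-0.005,0,0]
    - [0,-0.004,0,0]

```text
time: 13.65
ee_pos: [0.4738, 0.1855, 0.0443]
tcp_rot: [-180.0, 0.0, -174.0]
wrist_force: [-0.5, 0.4, -0.2]
opening: 0.0
grasp_force: 0.0
```

```bash
python3 t2.py
```

```text
13.65 [0.4738 0.1855 0.0443] [-0.5  0.4 -0.2]
[ 0.08 -0.12]
[-0.06 -0.02]
```

>>> arm_command:
  series:
    - [0,-0.003,0,0]
    - [0,-0.005,0,0]
    - [0,-0.007,0,0]
    - [0,-0.005,0,0]
    - [0,-0.004,0,0]

```text
time: 14.3
ee_pos: [0.4743, 0.1815, 0.0443]
tcp_rot: [-180.0, 0.0, -174.1]
wrist_force: [-0.1, -0.8, 0.1]
opening: 0.0001
grasp_force: 0.0
```

```bash
python3 t2.py
```

```text
14.3 [0.4743 0.1815 0.0443] [-0.1 -0.8  0.1]
[0.09 0.12]
[-0.11  0.03]
```

>>> arm_command:
  series:
    - [0,-0.003,0,0]
    - [0,-0.005,0,0]
    - [0,-0.007,0,0]
    - [0,-0.005,0,0]
    - [0,-0.004,0,0]

```text
time: 14.95
ee_pos: [0.4747, 0.1775, 0.0443]
tcp_rot: [-180.0, -0.0, -174.1]
wrist_force: [0.3, -0.8, 0.2]
opening: -0.0001
grasp_force: 0.0
```

```bash
python3 t2.py
```

```text
14.95 [0.4747 0.1775 0.0443] [ 0.3 -0.8  0.2]
[ 0.06 -0.04]
[-0.2   0.06]
```

Run:
```python
import cv2
i=cv2.imread("pics/s_14.95.png")[170:300,200:440];cv2.imwrite("pics/v1.png",cv2.resize(i,None,fx=3,fy=3))
```

```text
(no output)
```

View pics/v1.png

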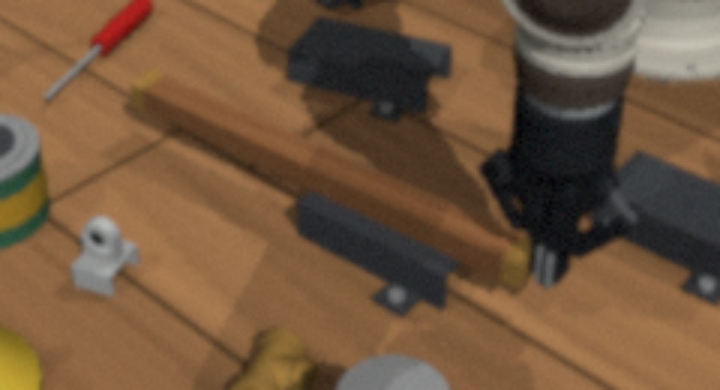

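The beam is still flat on the channel, with the tail at about (372,257) and the nose at about (248,198). It now overhangs mostly to the right, so I'll keep going.

>>> arm_command:
  series:
    - [0,-0.003,0,0]
    - [0,-0.005,0,0]
    - [0,-0.007,0,0]
    - [0,-0.005,0,0]
    - [0,-0.004,0,0]

```text
time: 15.6
ee_pos: [0.4751, 0.1736, 0.0443]
tcp_rot: [-180.0, 0.0, -174.0]
wrist_force: [0.0, 0.5, 0.1]
opening: 0.0006
grasp_force: 0.0
```

```bash
python3 t2.py
```

```text
15.6 [0.4751 0.1736 0.0443] [0.  0.5 0.1]
[-0.05 -0.07]
[-0.07 -0.03]
```

>>> arm_command:
  series:
    - [0,-0.003,0,0]
    - [0,-0.005,0,0]
    - [0,-0.007,0,0]
    - [0,-0.005,0,0]
    - [0,-0.004,0,0]

```text
time: 16.25
ee_pos: [0.4755, 0.1696, 0.0443]
tcp_rot: [-180.0, -0.0, -174.1]
wrist_force: [-0.2, -0.7, 1.1]
opening: 0.0
grasp_force: 0.0
```

```bash
python3 t2.py
```

```text
16.25 [0.4755 0.1696 0.0443] [-0.2 -0.7  1.1]
[ 0.09 -0.03]
[-0.09 -0.04]
```

>>> arm_command:
  series:
    - [0,-0.003,0,0]
    - [0,-0.005,0,0]
    - [0,-0.007,0,0]
    - [0,-0.005,0,0]
    - [0,-0.004,0,0]

```text
time: 16.9
ee_pos: [0.4759, 0.1656, 0.0443]
tcp_rot: [-180.0, -0.0, -174.1]
wrist_force: [-0.0, 0.1, -0.1]
opening: -0.0001
grasp_force: 0.0
```

```bash
python3 t2.py
```

```text
16.9 [0.4759 0.1656 0.0443] [-0.   0.1 -0.1]
[ 0.15 -0.11]
[0.05 0.01]
```

>>> arm_command:
  series:
    - [0,-0.003,0,0]
    - [0,-0.005,0,0]
    - [0,-0.007,0,0]
    - [0,-0.005,0,0]
    - [0,-0.004,0,0]

```text
time: 17.55
ee_pos: [0.4763, 0.1616, 0.0442]
tcp_rot: [-180.0, -0.0, -174.1]
wrist_force: [0.0, 0.2, -0.4]
opening: -0.0002
grasp_force: 0.0
```

```bash
python3 t2.py
```

```text
17.55 [0.4763 0.1616 0.0442] [ 0.   0.2 -0.4]
[ 0.15 -0.1 ]
[ 0.02 -0.05]
```

>>> arm_command:
  series:
    - [0,-0.003,0,0]
    - [0,-0.005,0,0]
    - [0,-0.006,0,0]
    - [0,-0.004,0,0]
    - [0,-0.003,0,0]

```text
time: 18.2
ee_pos: [0.4766, 0.1587, 0.0442]
tcp_rot: [-180.0, -0.0, -174.0]
wrist_force: [-0.4, 0.3, -0.5]
opening: -0.0005
grasp_force: 0.0
```

```bash
python3 t2.py
```

```text
18.2 [0.4766 0.1587 0.0442] [-0.4  0.3 -0.5]
[ 0.01 -0.01]
[-0.05  0.06]
```

>>> arm_command:
  series:
    - [0,-0.003,0,0]
    - [0,-0.005,0,0]
    - [0,-0.006,0,0]
    - [0,-0.004,0,0]
    - [0,-0.003,0,0]

```text
time: 18.85
ee_pos: [0.4769, 0.1557, 0.0443]
tcp_rot: [-180.0, -0.0, -174.0]
wrist_force: [-0.4, -0.5, 0.3]
opening: -0.0
grasp_force: 0.0
```

```bash
python3 t2.py
```

```text
18.85 [0.4769 0.1557 0.0443] [-0.4 -0.5  0.3]
[-0.09 -0.34]
[-0.15  0.46]
```

```bash
python3 t2.py;python3 t2.py
```

```text
19.0 [0.4769 0.1558 0.0442] [0.4 0.9 2.6]
[ 0.02 -0.01]
[-0.03 -0.04]
19.15 [0.4769 0.1558 0.0443] [ 0.1 -0.1 -0.3]
[0.03 0.04]
[-0.14  0.15]
```

Run:
```python
import cv2
i=cv2.imread("pics/s_19.15.png")[160:300,200:440];cv2.imwrite("pics/v2.png",cv2.resize(i,None,fx=3,fy=3))
```

```text
(no output)
```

View pics/v2.png

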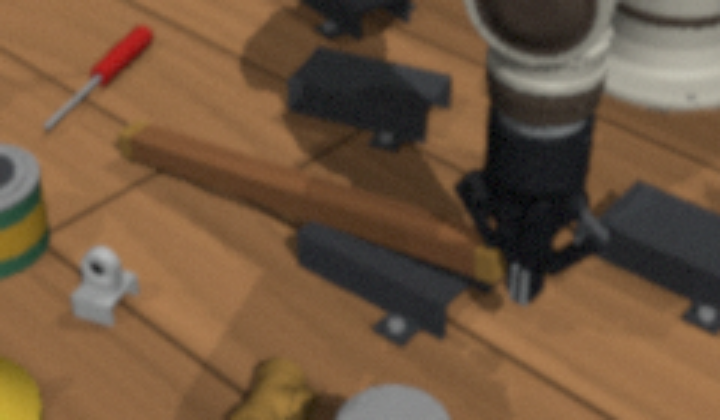

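The beam has tipped: its tail, at about (362,248), is raised next to the finger. I'll withdraw straight back, then up.

>>> arm_command:
  series:
    - [0,0.005,0,0]
    - [0,0.015,0,0]
    - [0,0.035,0,0]
    - [0,0.06,0,0]
    - [0,0.09,-0.02,0]

```text
time: 19.8
ee_pos: [0.466, 0.2458, 0.0622]
tcp_rot: [-179.9, -0.2, -174.1]
wrist_force: [0.7, -0.3, -0.2]
opening: 0.0006
grasp_force: 0.0
```

Run:
```python
from h import *
np.set_printoptions(precision=4,suppress=True)
s=cam("scene");cv2.imwrite("pics/ts.png",s["img"])
m={}
for n,c in(("scene",s),("side",None)):
    if c is None: c=d=cam(n);cv2.imwrite("pics/td.png",d["img"])
    for t in("beam_tail","beam_nose","beam_mid"):
        r=bot.mark_of(n,t); m[n,t]=r[0]["location"] if r else None; print(n,t,[(np.round(q["location"],1),round(q["confidence"],2)) for q in r[:2]])
for t in("beam_tail","beam_nose","beam_mid"):
    if m["scene",t] is not None and m["side",t] is not None: print(t,tri([s,d],[m["scene",t],m["side",t]]))
print(bot.get_obs()["time"])
i=s["img"][170:270,225:385];j=d["img"][130:330,235:335]
o=np.zeros((600,800,3),np.uint8);o[:300,:480]=cv2.resize(i,None,fx=3,fy=3,interpolation=2);o[:600,490:790]=cv2.resize(j,None,fx=3,fy=3,interpolation=2)
cv2.imwrite("pics/v3.png",o)
```

```text
scene beam_tail [(array([367.1, 245.2]), 0.96), (array([231.7, 245.3]), 0.69)]
scene beam_nose [(array([246.2, 207.7]), 0.6), (array([295.8, 224.5]), 0.32)]
scene beam_mid [(array([297.7, 222.2]), 0.57)]
side beam_tail []
side beam_nose []
side beam_mid [(array([284.8, 205.1]), 0.54), (array([196.7, 253.5]), 0.51)]
beam_mid [ 0.5027 -0.0673  0.0489]
20.2
```

View pics/v3.png

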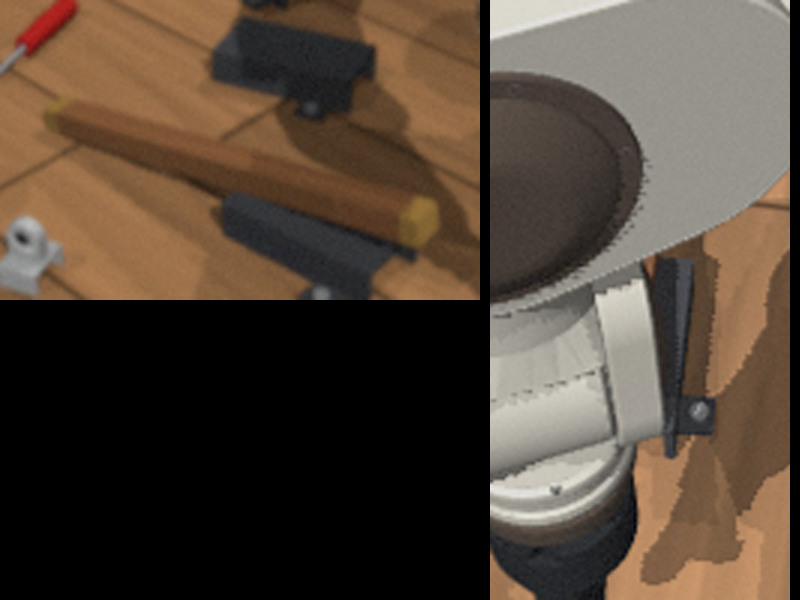

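>>> arm_command:
  series:
    - [-0.01,-0.01,-0.035,0.14]
    - [-0.03,-0.04,-0.07,0.28]
    - [-0.05,-0.08,-0.1,0.42]
    - [-0.07,-0.12,-0.108,0.56]
    - [-0.085,-0.16,-0.108,0.7]
  hand: 0.04

```text
time: 20.7
ee_pos: [0.5705, 0.0928, 0.1742]
tcp_rot: [179.9, 0.1, 145.5]
wrist_force: [1.2, 0.0, 0.3]
opening: 0.0397
grasp_force: 0.0
```

>>> arm_command:
  series:
    - [-0.041,-0.023,0,0.134]
    - [-0.082,-0.046,0,0.268]
    - [-0.123,-0.069,0,0.402]
    - [-0.164,-0.092,0,0.536]
    - [-0.204,-0.114,0,0.668]

```text
time: 21.2
ee_pos: [0.6738, -0.1167, 0.1719]
tcp_rot: [-180.0, -0.0, 107.2]
wrist_force: [2.0, 0.5, 0.3]
opening: 0.0398
grasp_force: 0.0
```

Run:
```python
from h import *
np.set_printoptions(precision=4,suppress=True)
bot.camera("scene")
w=cam("wrist");o=bot.get_obs();print(o["time"],o["ee_pos"],o["tcp_rot"])
for t,z in(("saddle_lug",.043),("saddle",0),("edge",.038)):
    print(t,[(np.round(r["location"],1),round(r["confidence"],2),atz(w,r["location"],z)) for r in bot.mark_of("wrist",t)[:2]])
cv2.imwrite("pics/w2.png",w["img"])
```

```text
21.3 [ 0.6743 -0.1196  0.1698] [-179.8677   -0.0029  107.0113]
saddle_lug [(array([318.3, 186.3]), 0.83, array([ 0.6731, -0.1198,  0.043 ]))]
saddle [(array([318.6, 176.3]), 0.75, array([ 0.6738, -0.1219,  0.    ]))]
edge []
```

View pics/w2.png

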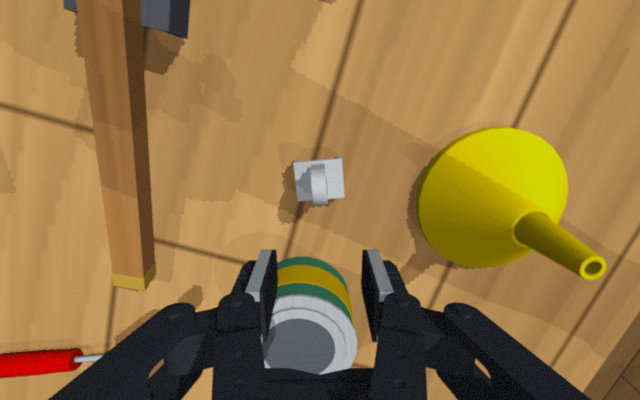

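The saddle is at (318,180) in the wrist picture, directly below the TCP, and turned about 4° from the tool. The tin is clear of the fingers. I'll go down and grasp the lug.

>>> arm_command:
  series:
    - [0,-0.001,0.035,-0.07]
    - [0,-0.001,0.075,-0.07]
    - [0,-0.001,0.11,-0.07]
    - [0,-0.001,0.132,-0.07]
    - [0,-0.001,0.143,-0.07]

```text
time: 21.95
ee_pos: [0.6711, -0.1126, 0.0272]
tcp_rot: [-179.9, -0.1, 111.7]
wrist_force: [0.2, -0.7, -0.4]
opening: 0.0397
grasp_force: 0.0
```

>>> arm_command:
  series:
    - [0,0,0,0]
    - [0,0,0,0]
    - [0,0,0,0]
    - [0,0,0,0]
    - [0,0,0,0]
  hand: 0.004
  grip_force: 20

```text
time: 22.45
ee_pos: [0.6734, -0.1142, 0.0307]
tcp_rot: [179.9, 0.1, 111.6]
wrist_force: [-0.3, 0.8, 4.7]
opening: 0.0119
grasp_force: 25.9
```

Run:
```python
from h import *
np.set_printoptions(precision=4,suppress=True)
w=cam("wrist");w=cam("wrist");o=bot.get_obs();print(o["time"],o["ee_pos"],o["tcp_rot"],o["wrist_force"],o["opening"],o["grasp_force"],o["q"])
cv2.imwrite("pics/w3.png",w["img"])
```

```text
22.55 [ 0.6733 -0.1142  0.0306] [179.8978   0.0508 111.6012] [-0.5943  0.7167  6.5091] 0.011259920118837446 26.12980397476349 [-9.6271 23.7191 10.3686 76.5357  0.0096 58.7717]
```

View pics/w3.png

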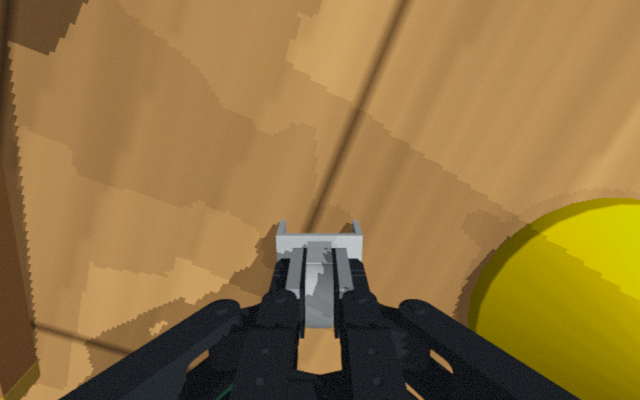

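The saddle lug is held between the pads, opening 11–12 mm, with the plate edge at (275–362, 235) square to the tool. I'll lift, then carry it to hover over the nose side of the beam.

>>> arm_command:
  series:
    - [0,0,-0.005,0]
    - [0,0,-0.02,0]
    - [0,0,-0.045,0]
    - [0,0,-0.07,0]
    - [0,0,-0.095,0]

```text
time: 23.05
ee_pos: [0.6726, -0.1142, 0.1264]
tcp_rot: [180.0, 0.0, 111.6]
wrist_force: [-1.0, 0.4, -0.7]
opening: 0.0114
grasp_force: 25.3
```

>>> arm_command:
  series:
    - [0.012,-0.019,0,0.055]
    - [0.036,-0.057,0,0.11]
    - [0.06,-0.095,0,0.165]
    - [0.084,-0.132,0,0.22]
    - [0.0955,-0.151,0,0.272]

```text
time: 23.55
ee_pos: [0.4944, -0.0804, 0.1255]
tcp_rot: [180.0, 0.0, 95.9]
wrist_force: [0.6, -0.5, -0.1]
opening: 0.0118
grasp_force: 25.2
```

Run:
```python
from h import *
np.set_printoptions(precision=4,suppress=True)
for _ in range(2): bot.camera("scene")
w=cam("wrist");o=bot.get_obs();print(o["time"],o["ee_pos"],o["tcp_rot"],o["wrist_force"],o["opening"],o["grasp_force"])
cv2.imwrite("pics/w4.png",w["img"])
for n in("wrist","side"):
    c=w if n=="wrist" else cam(n)
    cv2.imwrite(f"pics/{n}4.png",c["img"])
    for t,z in(("edge",.038),("beam_nose",.012),("beam_tail",.07),("beam_mid",.05)):
        print(n,t,[(np.round(r["location"],1),round(r["confidence"],2),atz(c,r["location"],z)) for r in bot.mark_of(n,t)[:2]])
```

```text
23.7 [ 0.4968 -0.0809  0.126 ] [179.8659   0.0372  96.0332] [ 0.1594 -0.3413 -0.3411] 0.011417220080791457 25.260908966010902
wrist edge [(array([112.2, 349. ]), 0.84, array([ 0.3324, -0.2279,  0.038 ])), (array([328.8, 193.5]), 0.47, array([ 0.5006, -0.0712,  0.038 ]))]
wrist beam_nose [(array([326.3, 384. ]), 0.82, array([ 0.5218, -0.2753,  0.012 ]))]
wrist beam_tail [(array([319.6, 247.9]), 0.62, array([ 0.4967, -0.0994,  0.07  ]))]
wrist beam_mid [(array([332. , 195.1]), 0.94, array([ 0.5022, -0.0685,  0.05  ]))]
side edge [(array([363.6, 165.9]), 0.75, array([ 0.331 , -0.2325,  0.038 ])), (array([360.5, 298.1]), 0.74, array([0.3093, 0.1351, 0.038 ]))]
side beam_nose [(array([291.4, 151.1]), 0.65, array([ 0.5325, -0.2857,  0.012 ]))]
side beam_tail [(array([275.8, 271.7]), 0.59, array([0.4793, 0.122 , 0.07  ]))]
side beam_mid [(array([289.8, 201.2]), 0.58, array([ 0.4925, -0.0757,  0.05  ])), (array([198. , 254.9]), 0.25, array([0.6526, 0.0986, 0.05  ]))]
```

View pics/w4.png

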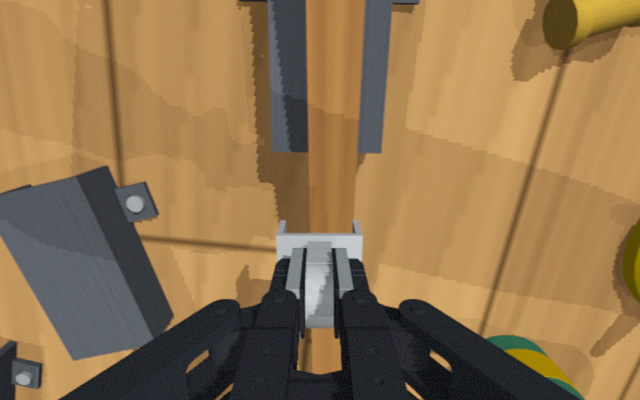

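Run:
```python
from h import *
np.set_printoptions(precision=4,suppress=True)
c=bot.camera("wrist");o=bot.get_obs();T=np.eye(4);T[:3,:3]=R.from_euler('xyz',o["tcp_rot"],degrees=True).as_matrix();T[:3,3]=o["ee_pos"];Ti=np.linalg.inv(T)
w=T@np.array(c["T_tool_cam"]);w=dict(K=np.array(c["camera_matrix"]),M=w[:3,:3],p=w[:3,3])
print(o["time"],o["ee_pos"],o["tcp_rot"])
def P(px,z):
    p=atz(w,px,z);return p,(Ti@np.append(p,1))[:3]
print("edge",P((272,153),.038),P((382,152.5),.038))
print("beam@edge",P((308,152.5),.061),P((360,152.5),.061))
print("beam up",P((306.5,0),.079),P((364.5,0),.079))
print("beam dn",P((309,220),.053),P((356,220),.053))
```

```text
24.2 [ 0.4973 -0.0809  0.124 ] [-179.97     -0.0094   96.0228]
edge (array([ 0.46  , -0.0459,  0.038 ]), array([ 0.0387, -0.0333,  0.086 ])) (array([ 0.5356, -0.0376,  0.038 ]), array([0.039 , 0.0426, 0.086 ]))
beam@edge (array([ 0.4851, -0.0388,  0.061 ]), array([ 0.0432, -0.0077,  0.063 ])) (array([ 0.5172, -0.0354,  0.061 ]), array([0.0431, 0.0246, 0.063 ]))
beam up (array([0.4774, 0.0402, 0.079 ]), array([ 0.1225, -0.007 ,  0.045 ])) (array([0.5061, 0.0432, 0.079 ]), array([0.1225, 0.0218, 0.045 ]))
beam dn (array([ 0.4901, -0.0867,  0.053 ]), array([-0.005 , -0.0078,  0.071 ])) (array([ 0.5223, -0.0834,  0.053 ]), array([-0.0051,  0.0246,  0.071 ]))
```

>>> arm_command:
  series:
    - [0,0.008,0,0]
    - [0,0.008,0.012,0]
    - [0,0.008,0.026,0]
    - [0,0.008,0.039,0]
    - [0,0.008,0.044,0]

```text
time: 24.7
ee_pos: [0.5039, -0.0799, 0.0778]
tcp_rot: [-179.8, -0.0, 96.0]
wrist_force: [0.3, 0.1, -0.3]
opening: 0.0116
grasp_force: 25.3
```

>>> arm_command:
  series:
    - [0,0,0.0006,0]
    - [0,0,0.0013,0]
    - [0,0,0.002,0]
    - [0,0,0.0027,0]
    - [0,0,0.0034,0]

```text
time: 25.2
ee_pos: [0.5053, -0.0801, 0.0772]
tcp_rot: [180.0, 0.0, 96.0]
wrist_force: [-0.1, -1.1, -0.6]
opening: 0.0114
grasp_force: 25.3
```

>>> arm_command:
  series:
    - [0,0,0.0007,0]
    - [0,0,0.0014,0]
    - [0,0,0.0021,0]
    - [0,0,0.0028,0]
    - [0,0,0.0035,0]

```text
time: 25.7
ee_pos: [0.5051, -0.08, 0.0733]
tcp_rot: [-180.0, -0.0, 96.0]
wrist_force: [0.3, -0.5, -0.5]
opening: 0.0119
grasp_force: 25.3
```

>>> arm_command:
  series:
    - [0,0,0.0007,0]
    - [0,0,0.0014,0]
    - [0,0,0.0021,0]
    - [0,0,0.0028,0]
    - [0,0,0.0035,0]

```text
time: 26.2
ee_pos: [0.5052, -0.0801, 0.07]
tcp_rot: [180.0, 0.0, 96.0]
wrist_force: [-0.8, 0.7, 3.8]
opening: 0.0112
grasp_force: 25.9
```

>>> arm_command:
  series:
    - [0,0,0.0004,0]
    - [0,0,0.0008,0]
    - [0,0,0.0012,0]
    - [0,0,0.0016,0]
    - [0,0,0.002,0]

```text
time: 26.7
ee_pos: [0.5055, -0.0801, 0.0696]
tcp_rot: [179.9, 0.0, 96.0]
wrist_force: [-4.7, -0.1, 16.0]
opening: 0.0116
grasp_force: 27.6
```

>>> arm_command:
  series:
    - [0,0,-0.0005,0]
    - [0,0,-0.001,0]
    - [0,0,-0.0015,0]
    - [0,0,-0.0018,0]
    - [0,0,-0.0018,0]

```text
time: 27.2
ee_pos: [0.5052, -0.0801, 0.0699]
tcp_rot: [180.0, 0.0, 96.0]
wrist_force: [-0.6, 0.1, 6.1]
opening: 0.0114
grasp_force: 26.0
```

>>> arm_command:
  series:
    - [0,0,0,0]
    - [0,0,0,0]
    - [0,0,0,0]
    - [0,0,0,0]
    - [0,0,0,0]
  hand: 0.016

```text
time: 27.7
ee_pos: [0.5051, -0.0801, 0.0696]
tcp_rot: [-180.0, -0.0, 96.0]
wrist_force: [0.2, 0.4, 0.1]
opening: 0.0159
grasp_force: 0.0
```

Run:
```python
from h import *
np.set_printoptions(precision=4,suppress=True)
w=cam("wrist");o=bot.get_obs();print(o["time"],o["ee_pos"],o["tcp_rot"],o["wrist_force"],o["opening"])
d=cam("scene")
o=np.zeros((600,800,3),np.uint8);o[:400,:400]=cv2.resize(w["img"][120:320,220:420],None,fx=2,fy=2,interpolation=2);o[:330,410:800]=cv2.resize(d["img"][160:270,230:360],None,fx=3,fy=3,interpolation=2)
cv2.imwrite("pics/v5.png",o)
```

```text
27.75 [ 0.505  -0.0801  0.0696] [-179.9914   -0.0002   96.0155] [ 0.8191 -0.7422  0.198 ] 0.016075996344810724
```

View pics/v5.png

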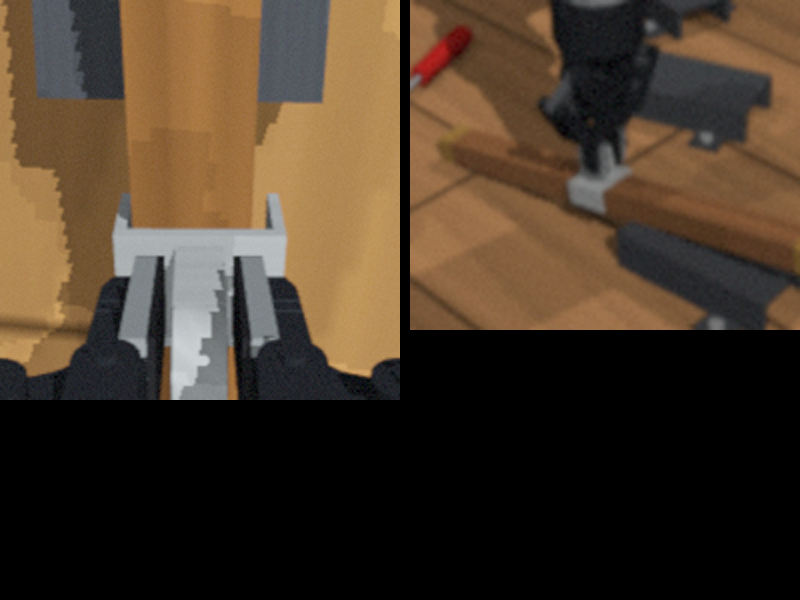

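The saddle sits on the beam at the beam's own slope, about 40 mm right of the edge (the edge is at wrist row 170, the plate end at row 234). I'll re-grip it at that tilt, lift it and carry it along the slope to the edge.

>>> arm_command:
  series:
    - [0,0,0,0]
    - [0,0,0,0]
    - [0,0,0,0]
    - [0,0,0,0]
    - [0,0,0,0]
  hand: 0.004

```text
time: 28.3
ee_pos: [0.5051, -0.0801, 0.0697]
tcp_rot: [180.0, 0.0, 96.0]
wrist_force: [0.9, -0.8, 0.4]
opening: 0.0116
grasp_force: 22.9
```

>>> arm_command:
  series:
    - [0,0,-0.001,0]
    - [0,0,-0.003,0]
    - [0,0,-0.006,0]
    - [0,0,-0.008,0]
    - [0,0,-0.008,0]

```text
time: 28.8
ee_pos: [0.5053, -0.0801, 0.0781]
tcp_rot: [180.0, 0.0, 96.0]
wrist_force: [-0.6, 0.5, -0.4]
opening: 0.0113
grasp_force: 22.9
```

>>> arm_command:
  series:
    - [0.005,0,-0.001,0]
    - [0.018,0,-0.003,0]
    - [0.03,0,-0.005,0]
    - [0.037,0,-0.006,0]
    - [0.0395,0,-0.0062,0]

```text
time: 29.3
ee_pos: [0.5009, -0.0396, 0.0842]
tcp_rot: [180.0, 0.0, 96.1]
wrist_force: [-0.9, 0.7, -0.7]
opening: 0.0114
grasp_force: 22.9
```

Run:
```python
from h import *
np.set_printoptions(precision=4,suppress=True)
bot.camera("scene");w=cam("wrist");o=bot.get_obs();print(o["time"],o["ee_pos"],o["tcp_rot"],o["wrist_force"],o["opening"])
d=cam("scene")
o=np.zeros((600,800,3),np.uint8);o[:600,:500]=cv2.resize(w["img"][120:320,220:387],(500,600),interpolation=2);o[:264,510:800]=cv2.resize(d["img"][160:270,240:361],(290,264),interpolation=2)
cv2.imwrite("pics/v6.png",o)
```

```text
29.4 [ 0.501  -0.0402  0.084 ] [179.9873   0.0082  96.0777] [-0.0025  0.4779 -1.0593] 0.011609478260007883
```

View pics/v6.png

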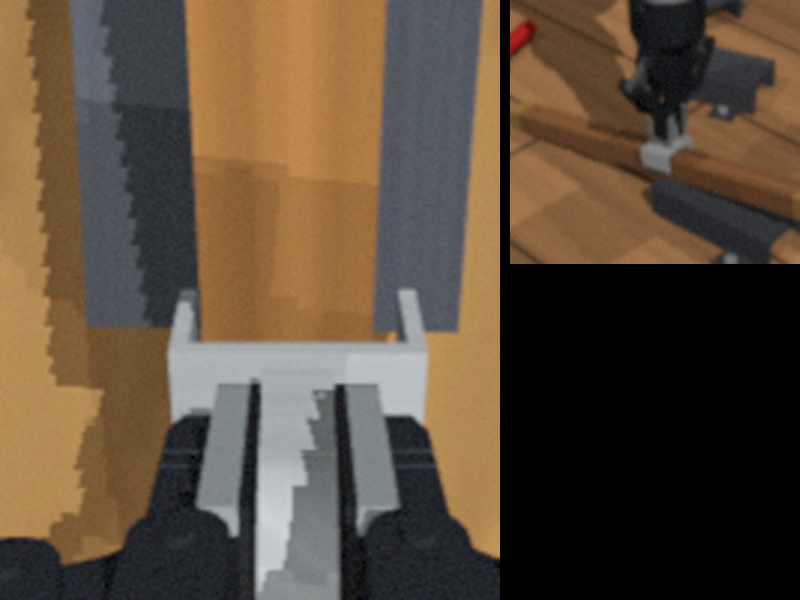

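The edge is now at wrist row 229, so the saddle's centre sits about 1 mm right of it. I'll correct 1.5 mm sideways and lower gently.

>>> arm_command:
  series:
    - [0,-0.0015,0.001,0]
    - [0,-0.0015,0.002,0]
    - [0,-0.0015,0.003,0]
    - [0,-0.0015,0.004,0]
    - [0,-0.0015,0.0045,0]

```text
time: 29.95
ee_pos: [0.4994, -0.0411, 0.0792]
tcp_rot: [-180.0, -0.0, 96.0]
wrist_force: [0.0, 0.9, -0.1]
opening: 0.0114
grasp_force: 22.9
```

>>> arm_command:
  series:
    - [0,0,0.0005,0]
    - [0,0,0.001,0]
    - [0,0,0.0015,0]
    - [0,0,0.002,0]
    - [0,0,0.0025,0]

```text
time: 30.45
ee_pos: [0.4995, -0.0409, 0.0769]
tcp_rot: [180.0, 0.0, 96.0]
wrist_force: [-0.7, 0.3, -0.9]
opening: 0.0114
grasp_force: 22.9
```

>>> arm_command:
  series:
    - [0,0,0.0003,0]
    - [0,0,0.0005,0]
    - [0,0,0.0007,0]
    - [0,0,0.0007,0]
    - [0,0,0.0007,0]

```text
time: 30.95
ee_pos: [0.4994, -0.0409, 0.0762]
tcp_rot: [-180.0, -0.0, 96.0]
wrist_force: [-0.6, 0.7, -0.7]
opening: 0.0116
grasp_force: 22.9
```

>>> arm_command:
  series:
    - [0,0,0.0002,0]
    - [0,0,0.0004,0]
    - [0,0,0.0005,0]
    - [0,0,0.0005,0]
    - [0,0,0.0005,0]

```text
time: 31.45
ee_pos: [0.4995, -0.0409, 0.076]
tcp_rot: [180.0, 0.0, 96.0]
wrist_force: [-1.2, 0.2, 5.3]
opening: 0.0115
grasp_force: 23.5
```

```bash
python3 -c "
from h import *
f=[]
for _ in range(4):
    bot.camera('scene');f.append(bot.get_obs()['wrist_force'])
print(np.mean(f,0),bot.get_obs()['ee_pos'],bot.get_obs()['time'])"
```

```text
[-1.11197641  0.43793748  4.82694055] [ 0.49956397 -0.04091956  0.07598421] 31.65
```

>>> arm_command:
  series:
    - [0,0,-0.0001,0]
    - [0,0,-0.0003,0]
    - [0,0,-0.0003,0]
    - [0,0,-0.0003,0]
    - [0,0,-0.0003,0]

```text
time: 32.15
ee_pos: [0.4996, -0.0409, 0.076]
tcp_rot: [180.0, 0.0, 96.0]
wrist_force: [0.1, 0.6, 3.4]
opening: 0.0115
grasp_force: 23.4
```

>>> arm_command:
  series:
    - [0,0,0,0]
    - [0,0,0,0]
    - [0,0,0,0]
    - [0,0,0,0]
    - [0,0,0,0]
  hand: 0.026

```text
time: 32.65
ee_pos: [0.4994, -0.041, 0.0759]
tcp_rot: [-180.0, -0.0, 96.0]
wrist_force: [0.3, -0.0, 0.8]
opening: 0.0261
grasp_force: 0.0
```

>>> arm_command:
  series:
    - [0,0,-0.003,0]
    - [0,0,-0.012,0]
    - [0,0,-0.03,0]
    - [0,0,-0.055,0]
    - [0,0,-0.08,0]

```text
time: 33.15
ee_pos: [0.4993, -0.0409, 0.1575]
tcp_rot: [180.0, 0.0, 96.0]
wrist_force: [0.1, -0.4, 0.2]
opening: 0.0262
grasp_force: 0.0
```

Run:
```python
from h import *
np.set_printoptions(precision=4,suppress=True)
for _ in range(3):bot.camera("scene")
w=cam("wrist");o=bot.get_obs();print(o["time"],o["ee_pos"],o["tcp_rot"],o["wrist_force"],o["opening"])
d=cam("scene")
for t in ("saddle_lug","saddle"):print(t,[(np.round(r["location"],1),round(r["confidence"],2)) for n in ("wrist","scene") for r in bot.mark_of(n,t)[:1]])
o=np.zeros((600,800,3),np.uint8);o[:600,:480]=cv2.resize(w["img"][60:260,240:400],(480,600),interpolation=2);o[:264,490:790]=cv2.resize(d["img"][160:270,240:365],(300,264),interpolation=2)
cv2.imwrite("pics/v7.png",o);cv2.imwrite("pics/sc7.png",d["img"])
```

```text
33.35 [ 0.4999 -0.041   0.1569] [179.9087   0.0185  96.0157] [-0.2457 -0.1363  0.1285] 0.02588455713727114
saddle_lug [(array([313.7, 227.4]), 0.59), (array([304.8, 215.1]), 0.84)]
saddle [(array([315.4, 201.1]), 0.63), (array([306.2, 226.2]), 0.75)]
```

View pics/v7.png

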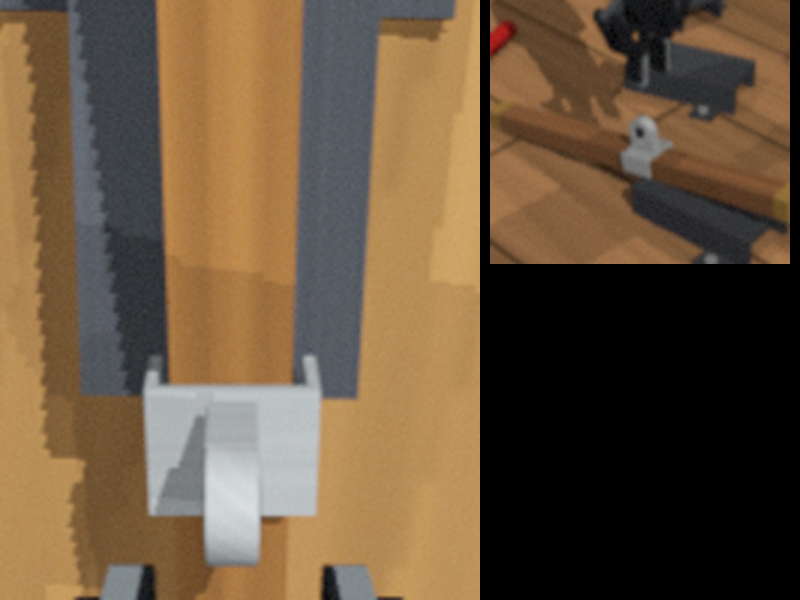

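The saddle is fully seated astride the beam, square to it and within about 2–3 mm of the edge. The beam is still nose-down and the gripper is clear, so I'm handing in.

```bash
python3 -c "
from workcell import bot
print(bot.job_done())"
```

```text
the job is handed in; nothing more can be done
None
```

The beam was nudged until it tipped and lies nose-down over the channel's right-hand edge, with the saddle seated astride it about 2–3 mm to the nose side of that edge (by wrist camera). To match its tilt to the beam, I first set the saddle down about 40 mm nearer the nose and released it there, so its low side dropped roughly 5 mm once. The tin, jar, tee and screwdriver were not touched, and I handed in at about 33 s.

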